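# Put the headshells away after a cartridge comparison

### The arm

A 6-joint arm with a two-finger parallel gripper is mounted at the origin on the work surface. World frame = base frame: x ahead of the robot, y to its left, z up, the work surface at z = 0. Lengths are in m, angles in rad, forces in N, time in s.
With the tool pointing down it reaches from about 0.3 to 0.75 m from the base axis. Payload 8.5 kg.
Tool frame: the origin (TCP) lies at the very end of the fingers, on their centre line; the grasp point (between the pads) lies 19 mm behind it; z points along the fingers, y is the line along which they close (so a half turn about z gives the same grasp; the last joint's range is limited). The gripper opens to 88 mm and grips with 3 to 60 N. Pads are 18 mm wide; open, the fingers measure 123 mm over their backs; the gripper's body (75 mm by 187 mm) begins 45 mm behind the grasp point.
Start: joints at [0.987, 0.381, 1.297, -0, 1.464, -0.215], TCP at [0.198, 0.513, 0.239] pointing down, gripper open.
Joint ranges: [-3.11, 3.11], [-0.89, 2.33], [0.22, 2.48], [-1.42, 4.56], [0.17, 2.85], [-2.88, 2.88]. Speed limits (rad/s): [2.39, 2.39, 3.14, 3.14, 3.14, 3.14].

### API

Orientations are given as a 3x3 rotation matrix whose columns are the frame's x, y, z axes.
In Python, from rig import observe, read_camera, calibration, job_done gives the robot as it stands. The module is installed in compiled form; this text tells all that it offers.
- The arm moves only by the tool move_arm, never from a script. Its argument "increments" is a list of rows, each a list of 5 numbers: the opening, from 0 (shut) to 1 (fully open), then the shift along the tool's x, y, z in units of 0.3 m (1.0 is 0.3 m), then the turn about the tool's z in units of 0.5 rad (1.0 is 0.5 rad). A call has 1 to 20 rows; each row is the pose to reach, as a shift and turn from the pose commanded when the call began, along the tool's axes at that moment; what a row does not reach only later rows make up. A row lasts 1/10 s, in which the tool goes at most 50 mm and 8.59 degrees, less where a joint would pass 70% of its speed; a pose out of reach is approached as far as the arm can. A call with a number of a shift or a turn outside -1 to 1 is refused whole. A call with a gripper value outside its range is refused whole. The fingers move at their own pace and stop on an object; "force" is the grip in N (left out, the last holds). Time passes only in rows, so rows that repeat a pose let the fingers close. It gives the time, the measured TCP pose, the force, the opening and the grip force at its end, in the units of the state.
- observe(): the state, without advancing time (a new reading comes with each control period).
- read_camera(name): name is "scene" or "top" or "wrist"; returns (picture, depth): 480x640x3 uint8, red, green, blue; 480x640 float32, m along the optical axis (not along the pixel's ray), 0 where there is no reading.
- calibration(name): a dict with "camera_matrix" (3x3 intrinsics, pixels), "cam_to_world" (4x4, takes a point from camera to world coordinates); the wrist camera has in their place "tool_from_camera" (4x4, takes a point from camera to tool coordinates, whose origin is the TCP and whose axes are the flange's). Camera axes: x right, y down, z forward; pixel columns grow to the right and rows downward; lengths in m; the calibration is good to about 2 mm. The wrist camera is an equidistant fisheye: a pixel r from the principal point sees the ray r / f radians off the axis. A picture is of the moment at which its call begins: read the wrist's pose just before it. calibration takes no time and is no camera call.
- job_done(): hands the job in; it is judged then, once.
The state is a dict: "t": time; "joints": joint angles; "dq": joint speeds; "joint_efforts": joint torques, N m; "tool_pos": TCP position; "tcp_rot": TCP orientation; "contact_force": force on the tool from outside, world axes, zero at the start; "moment": the same for the moment, N m; "width": finger opening in m; "grasp_force": force on a finger pad.
Only numpy, scipy, OpenCV 4.12 (cv2) and the standard library are available. Lean on these libraries where they do the work, as an engineer would, in place of code of your own. Each camera call takes 0.05 s, during which the arm holds its last target. There are 200 camera calls.

### The job

The listening comparison is over, so please put the four headshells away: the red one goes into the clear acrylic box, the black one into the front compartment of the bamboo organiser's open drawer, the blue one into the green-felt tray to wait for cleaning, and the yellow one, which plays next, onto the middle of the round ceramic coaster. Set each down right way up, flat on the floor of its place; the styli are delicate, so lower them, do not drop them. Leave the steel balance gauge and the red record adapter lying where they are.

Things in the scene. Friction and masses are not known exactly. Their poses are not given: they have to be found in the camera images.
- headshell_red: Red headshell, 23 mm high, upright on its flat cartridge (16.5 mm wide). Origin: underside, below the middle of the shell, near the centre of mass (grip here); x to the front, z up. The coloured shell on top spans x -19 to 25, y -10 to 10 mm, 14 to 23 mm above the underside; steel connector behind to x -37 mm; thin finger lift of the same colour at x 20 to 24, out to y -22 mm. 16 to 28 g, loose.
- headshell_black: Black headshell, 23 mm high, upright on its flat cartridge (16.5 mm wide). Origin: underside, below the middle of the shell, near the centre of mass (grip here); x to the front, z up. The coloured shell on top spans x -19 to 25, y -10 to 10 mm, 14 to 23 mm above the underside; steel connector behind to x -37 mm; thin finger lift of the same colour at x 20 to 24, out to y -22 mm. 16 to 28 g, loose.
- headshell_blue: Blue headshell, 23 mm high, upright on its flat cartridge (16.5 mm wide). Origin: underside, below the middle of the shell, near the centre of mass (grip here); x to the front, z up. The coloured shell on top spans x -19 to 25, y -10 to 10 mm, 14 to 23 mm above the underside; steel connector behind to x -37 mm; thin finger lift of the same colour at x 20 to 24, out to y -22 mm. 16 to 28 g, loose.
- headshell_yellow: Yellow headshell, 23 mm high, upright on its flat cartridge (16.5 mm wide). Origin: underside, below the middle of the shell, near the centre of mass (grip here); x to the front, z up. The coloured shell on top spans x -19 to 25, y -10 to 10 mm, 14 to 23 mm above the underside; steel connector behind to x -37 mm; thin finger lift of the same colour at x 20 to 24, out to y -22 mm. 16 to 28 g, loose.
- box: Clear acrylic cube box, fixed, 110 x 110 mm, 100 mm high, walls 3 mm (104 mm square inside). A dark grey foam block inside is the bed for a headshell: its top is 72 mm above the origin, 28 mm below the rim. Origin: centre of the underside, z up, sides along x and y. The hinged clear lid stands open at the +x rim, leaning back 30 to 60 degrees beyond upright, to 200 mm high.
- drawer: Bamboo organiser's drawer, pulled out; slides along x (2.5 N). Origin: underside, below the middle of the front compartment, 8 mm above the desk; -x to its front panel, +x to the organiser, z up. Front compartment 95 (x) x 140 mm (y) inside, felt floor 5 mm above the origin, walls 28 mm and front panel 44 mm above that. A narrow compartment behind. The organiser, 172 mm wide, 91 mm high, begins 62 mm or more to +x.
- tray: Square bamboo tray lined with green felt, fixed, 112 x 112 mm and 18 mm high outside, 100 mm square inside. Origin: centre of the underside; z up; the sides lie along x and y. The floor is 6 mm above the origin, the walls rise 12 mm above the floor.
- coaster: Round grey ceramic coaster, fixed, 104 mm in diameter, 8 mm thick, flat top. Origin: centre of the underside; z up.
- gauge: Steel balance-beam stylus gauge with a brass sliding weight, loose, 26 mm wide, 110 mm long along its x axis, 23 mm high. Origin: centre of the underside. To be left alone.
- adapter: Red plastic record centre adapter, a loose domed disc 38 mm in diameter and 11 mm high. Origin: centre of the underside. Not a headshell: to be left alone.
There are look-alikes about, which are no part of the job. There is more than one size of the coaster; the one meant has the size given above.

How it is judged:
By the outcome, as a careful person would: the job done as asked, in the order asked, and still so for the second after the job is handed in, with the robot touching nothing.
It also fails if it takes over 112 s, if anything falls off the work surface, if the arm or the gripper's body presses on something with over 40 N, if the wrist force passes 120 N, or if a joint passes its speed limit or range.

## Working session

There is one attempt and no reset: what is moved stays moved. The work goes in short steps, Python scripts to look and compute and a tool call to move; the robot and the scene stay as the last step left them, time stands still between calls to the robot, and variables do not carry over. Pictures are saved under pics/ and viewed, at most 14 in all, crops included, and the job is handed in when it is done.

Besides the shell and the picture viewer there is one more tool, called after "Emit:" in YAML: its name, and indented under it one key for each argument. move_arm: Moves the arm, as the interface text tells. Shifts and turns lie within -1 to 1; 1 stands for 0.3 m of shift or 0.5 rad of turn. Its arguments: {"type":"object","properties":{"increments":{"type":"array","items":{"type":"array","items":{"type":"number"}}},"force":{"type":"number"}},"required":["increments"]}

```bash
mkdir -p pics
cat > h.py <<'E'
import numpy as np, cv2, pickle
from rig import observe, read_camera, calibration, job_done
def grab(n):
    s=observe(); im,d=read_camera(n); np.savez(f'{n}.npz',im=im,d=d,p=s['tool_pos'],R=s['tcp_rot']); return im,d
def save(im,n): cv2.imwrite(f'pics/{n}.png',im[...,::-1])
def world(n,d):
    c=calibration(n); K=np.array(c['camera_matrix']); T=np.array(c['cam_to_world'])
    v,u=np.indices(d.shape); P=np.stack([(u-K[0,2])/K[0,0]*d,(v-K[1,2])/K[1,1]*d,d],-1)
    W=P@T[:3,:3].T+T[:3,3]; W[d==0]=np.nan; return W
E
python3 - <<'E'
from h import *
for n in('top','scene'):
    im,d=grab(n); save(im,n)
    c=calibration(n);print(n,np.round(c['cam_to_world'],3).tolist(),np.array(c['camera_matrix']).round(1).tolist())
s=observe();print(s)
print(calibration('wrist'))
E
```

```text
top [[-0.142, -0.965, 0.219, 0.334], [-0.99, 0.14, -0.024, 0.092], [-0.007, -0.22, -0.975, 0.973], [0.0, 0.0, 0.0, 1.0]] [[463.9, 0.0, 318.4], [0.0, 463.9, 238.1], [0.0, 0.0, 1.0]]
scene [[0.577, 0.477, -0.662, 1.344], [0.816, -0.341, 0.466, -0.51], [-0.003, -0.81, -0.586, 0.754], [0.0, 0.0, 0.0, 1.0]] [[488.7, 0.0, 313.8], [0.0, 488.7, 239.2], [0.0, 0.0, 1.0]]
{'t': 0.1, 'joints': array([ 9.86689597e-01,  3.81130462e-01,  1.29814375e+00, -1.54780803e-05,
        1.46361763e+00, -2.15284116e-01]), 'dq': array([-5.21337854e-05,  3.56057906e-04, -3.20793371e-03,  7.99958996e-04,
       -2.75572606e-05,  3.20442797e-04]), 'joint_efforts': array([ 4.11442219e-03, -4.38649535e+01, -2.24911827e+01,  7.15087191e-02,
        3.41797562e-02, -8.55977305e-05]), 'tool_pos': array([0.19814102, 0.512801  , 0.23821243]), 'tcp_rot': array([[-9.32752969e-01,  3.60515470e-01, -7.03607582e-04],
       [ 3.60516061e-01,  9.32752366e-01, -1.09227926e-03],
       [ 2.62508065e-04, -1.27248856e-03, -9.99999156e-01]]), 'contact_force': array([ 0.03729493, -0.78918964, -0.81071244]), 'moment': array([-0.01115353, -0.00539338,  0.05624803]), 'grasp_force': 0.0, 'width': 0.08817795211300478}
{'camera_matrix': array([[371.64829954,   0.        , 322.00564835],
       [  0.        , 371.64829954, 240.43795136],
       [  0.        ,   0.        ,   1.        ]]), 'tool_from_camera': array([[ 1.50460351e-03, -9.51915049e-01, -3.06358412e-01,
         7.98753769e-02],
       [ 9.99998540e-01,  1.68026106e-03, -3.09651938e-04,
         1.45623875e-04],
       [ 8.09524448e-04, -3.06357498e-01,  9.51916187e-01,
        -1.44937807e-01],
       [ 0.00000000e+00,  0.00000000e+00,  0.00000000e+00,
         1.00000000e+00]])}
```

View pics/top.png

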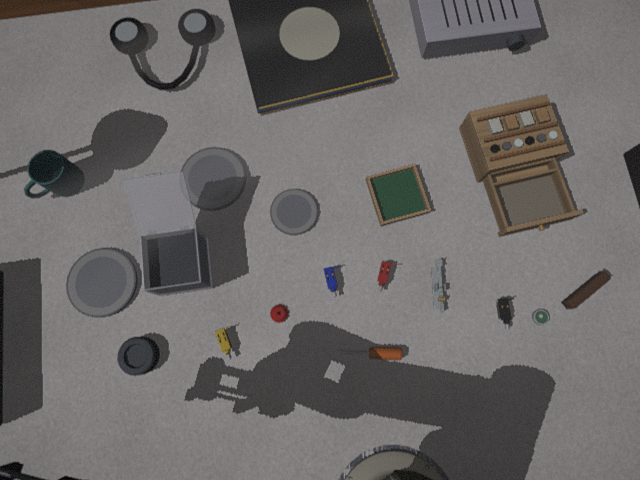

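View pics/scene.png

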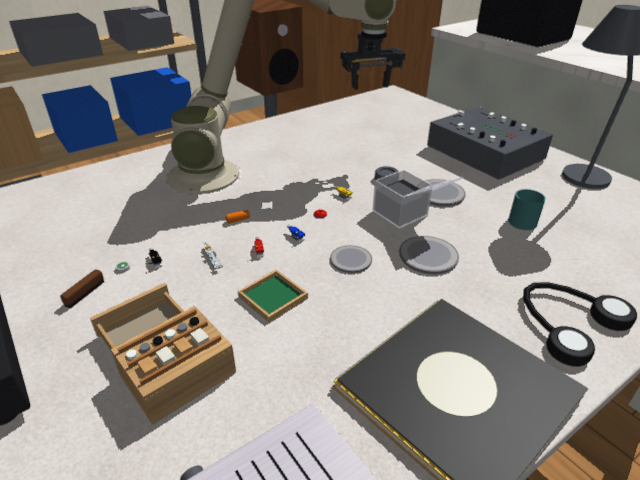

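The top view shows red (385,273), black (506,310), blue (333,279) and yellow (224,341) headshells. The adapter is at (279,313), the gauge at (438,284), the tray at (398,194), the drawer at (532,195) and the box at (177,260). There are three coasters, at (295,211), (212,178) and (102,282). Next I'll measure them.

Run:
```python
from h import *
z=np.load('top.npz'); im,d=z['im'],z['d']; W=world('top',d)
cv2.imwrite('pics/crop.png',cv2.resize(im[225:365,200:560,::-1],None,fx=2.2,fy=2.2,interpolation=cv2.INTER_CUBIC))
def box(u0,u1,v0,v1): return W[v0:v1,u0:u1].reshape(-1,3)
desk=box(280,320,240,262); print('desk z',np.nanmedian(desk[:,2]))
for n,(u,v,r) in dict(red=(385,273,20),black=(506,310,20),blue=(333,279,20),yellow=(224,341,20),adapter=(279,313,12),gauge=(438,284,28)).items():
    P=box(u-r,u+r,v-r,v+r); P=P[P[:,2]>.010]; Q=P[P[:,2]>.016]
    if len(Q)<5:Q=P
    a=Q[:,:2].astype(np.float32); (c,s,an)=cv2.minAreaRect(a)
    w,V=np.linalg.eigh(np.cov(a.T)); 
    print(n,len(Q),'mean',a.mean(0).round(4),'rect',np.round(c,4),np.round(s,4),'axis',np.degrees(np.arctan2(V[1,1],V[0,1])).round(1),'zmax',P[:,2].max().round(4))
for n,(u,v,r) in dict(c1=(295,211,30),c2=(212,178,38),c3=(102,282,38)).items():
    P=box(u-r,u+r,v-r,v+r); P=P[(P[:,2]>.005)&(P[:,2]<.02)]
    (c,rad)=cv2.minEnclosingCircle(P[:,:2].astype(np.float32)); s=np.ptp(P,0)
    print(n,np.round(c,4),'D',2*rad,s, (P.max(0)+P.min(0))/2,np.median(P[:,2]))
P=box(360,437,160,230); P=P[(P[:,2]>.013)&(P[:,2]<.03)]; print('tray',cv2.minAreaRect(P[:,:2].astype(np.float32)))
P=box(135,212,215,300); P=P[(P[:,2]>.092)&(P[:,2]<.106)]; print('box rim',len(P),cv2.minAreaRect(P[:,:2].astype(np.float32)))
P=box(150,195,240,285);print('foam',np.nanpercentile(P[:,2],[10,50,90]))
for u,v in [(530,195),(540,190),(520,205),(510,185),(555,205),(541,229),(505,232),(580,212),(485,170),(557,160),(520,175)]: print((u,v),W[v,u].round(3))
```

```text
desk z -0.0005888069639411464
red 254 mean [ 0.4525 -0.0543] rect [ 0.4472 -0.0549] [0.0297 0.0621] axis 155.6 zmax 0.0262
black 278 mean [ 0.3427 -0.2835] rect [ 0.3379 -0.2871] [0.0314 0.0618] axis 174.5 zmax 0.0268
blue 257 mean [0.4567 0.0553] rect [0.4548 0.0569] [0.0286 0.0625] axis -177.9 zmax 0.0278
yellow 280 mean [0.3637 0.2864] rect [0.3608 0.2888] [0.0298 0.0627] axis -167.9 zmax 0.0277
adapter 86 mean [0.4048 0.1716] rect [0.4056 0.1718] [0.0275 0.0262] axis 63.8 zmax 0.014
gauge 207 mean [ 0.4128 -0.1657] rect [ 0.4135 -0.1658] [0.0207 0.1054] axis 172.5 zmax 0.025
c1 [0.6121 0.1093] D 0.11426684260368347 [0.10623295 0.10309026 0.0083678 ] [0.61495718 0.1126972  0.00919052] 0.007813938915159524
c2 [0.7078 0.2891] D 0.17220771312713623 [0.14675212 0.15582099 0.01193207] [0.71681305 0.28471338 0.01107821] 0.011249686879361287
c3 [0.5186 0.5333] D 0.19159580767154694 [0.15581597 0.14673353 0.01268572] [0.52105812 0.53093861 0.01136694] 0.011469837646020054
tray ((0.6211445331573486, -0.11595145612955093), (0.11320172250270844, 0.11290810257196426), 7.566355228424072)
box rim 863 ((0.537787139415741, 0.3580881357192993), (0.12420950084924698, 0.11154520511627197), 0.44487690925598145)
foam [0.06962039 0.07167925 0.07386632]
(530, 195) [ 0.579 -0.4    0.009]
(540, 190) [ 0.586 -0.422  0.013]
(520, 205) [nan nan nan]
(510, 185) [ 0.607 -0.361  0.013]
(555, 205) [ 0.549 -0.446  0.011]
(541, 229) [ 0.497 -0.39   0.037]
(505, 232) [ 0.5   -0.312  0.044]
(580, 212) [ 0.517 -0.467  0.058]
(485, 170) [ 0.633 -0.294  0.06 ]
(557, 160) [ 0.642 -0.465  0.031]
(520, 175) [ 0.626 -0.388  0.011]
```

View pics/crop.png

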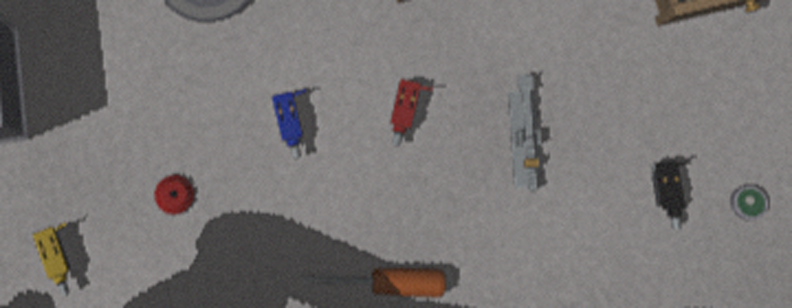

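The (295,211) coaster measures 104 mm, so it's the right one. All four headshells face about +x. I'll plan the first move to a look pose over red and refine the box and drawer measurements in the same script.

```bash
cat >> h.py <<'E'
def go(x,y,z,yaw,n=1):
    "units to bring TCP to x,y,z with headshell yaw (deg); tool x = - headshell x"
    s=observe(); R=s['tcp_rot']; p=s['tool_pos']
    d=R.T@(np.array([x,y,z])-p)/.3
    cur=np.arctan2(-R[1,0],-R[0,0]); t=-(np.radians(yaw)-cur); t=(t+np.pi)%(2*np.pi)-np.pi
    print('t',round(s['t'],2),'pos',p.round(4),'yaw',np.degrees(cur).round(2),'w',round(s['width'],4),'GO',(np.r_[d,t/.5]/n).round(3))
def wristpts():
    s=observe(); im,d=grab('wrist'); c=calibration('wrist'); K=c['camera_matrix']; T=c['tool_from_camera']
    v,u=np.indices(d.shape); x=(u-K[0,2])/K[0,0]; y=(v-K[1,2])/K[1,1]; r=np.hypot(x,y)+1e-9
    k=np.tan(np.minimum(r,1.4))/r; P=np.stack([x*k*d,y*k*d,d],-1)
    W=(P@T[:3,:3].T+T[:3,3])@np.array(s['tcp_rot']).T+s['tool_pos']; W[(d==0)|(r>1.35)]=np.nan; return im,W
def shell(im,W,col,c,rad=.05):
    "origin and yaw of a headshell of colour col near c, from the top of its shell"
    h=cv2.cvtColor(im,cv2.COLOR_RGB2HSV).astype(int); H,S,V=h[...,0],h[...,1],h[...,2]
    m={'red':((H<8)|(H>172))&(S>130),'blue':(abs(H-117)<12)&(S>120),'yellow':(abs(H-26)<9)&(S>120),'black':V<70}[col]
    near=np.hypot(W[...,0]-c[0],W[...,1]-c[1])<rad
    a=W[m&near&(W[...,2]>c[2]+.0175)&(W[...,2]<c[2]+.03)]
    xy=a[:,:2].astype(np.float32)
    # drop the thin finger lift by raster opening at 0.5 mm
    q=np.round((xy-np.array(c[:2]))/.0005).astype(int)+120; g=np.zeros((240,240),np.uint8); ok=((q>0)&(q<240)).all(1); g[q[ok,1],q[ok,0]]=255
    g=cv2.morphologyEx(g,cv2.MORPH_CLOSE,np.ones((7,7),np.uint8)); g=cv2.morphologyEx(g,cv2.MORPH_OPEN,cv2.getStructuringElement(cv2.MORPH_ELLIPSE,(17,17)))
    k=max(cv2.findContours(g,0,1)[0],key=cv2.contourArea); (cx,cy),(w,hh),an=cv2.minAreaRect(k)
    if w<hh: an+=90; w,hh=hh,w
    an=(an+90)%180-90; cen=(np.array([cx,cy])-120)*.0005+np.array(c[:2])
    o=cen-.003*np.array([np.cos(np.radians(an)),np.sin(np.radians(an))])
    print(col,len(a),'size',w*.5,hh*.5,'mm centre',cen.round(4),'ORIGIN',o.round(4),'yaw',round(an,1),'ztop',np.median(a[:,2]).round(4)); return o,an
E
python3 - <<'E'
from h import *
go(.45,-.054,.14,-24,2); go(.45,-.054,.14,-24)
z=np.load('top.npz'); W=world('top',z['d'])
P=W[215:300,135:212].reshape(-1,3); P=P[(P[:,2]>.092)&(P[:,2]<.106)]
print('box',np.percentile(P[:,0],[0,1,3]),np.percentile(P[:,1],[0,1,99,100]))
P=W[150:240,475:590].reshape(-1,3)
# drawer: felt floor & walls
F=P[(P[:,2]>.006)&(P[:,2]<.018)]; print('floor',cv2.minAreaRect(F[:,:2].astype(np.float32)),len(F))
F=P[(P[:,2]>.045)&(P[:,2]<.062)&(P[:,0]<.56)]; print('front',cv2.minAreaRect(F[:,:2].astype(np.float32)),len(F))
E
```

```text
t 0.1 pos [0.1981 0.5128 0.2382] yaw -21.13 w 0.0882 GO [-0.732 -0.73   0.164  0.05 ]
t 0.1 pos [0.1981 0.5128 0.2382] yaw -21.13 w 0.0882 GO [-1.464 -1.459  0.329  0.1  ]
box [0.47572729 0.47623387 0.47646091] [0.30204838 0.30279825 0.41313255 0.41385427]
floor ((0.5846323370933533, -0.38328585028648376), (0.16049201786518097, 0.16947883367538452), 5.481975555419922) 3028
front ((0.5094366669654846, -0.3918721675872803), (0.16118913888931274, 0.048654891550540924), 80.71126556396484) 441
```

Emit:
move_arm:
  increments:
    - [0.6,-0.732,-0.73,0.05,0.05]
    - [0.6,-0.732,-0.73,0.05,0.05]
    - [0.6,-0.732,-0.73,0.05,0.05]
    - [0.6,-0.732,-0.73,0.05,0.05]
    - [0.6,-0.732,-0.73,0.05,0.05]
    - [0.6,-0.732,-0.73,0.05,0.05]
    - [0.6,-0.732,-0.73,0.05,0.05]
    - [0.6,-0.732,-0.73,0.05,0.05]
  force: 12

```text
t: 0.9
tool_pos: [0.3246, 0.2286, 0.2237]
tcp_rot: [[-0.922, 0.387, -0.0], [0.387, 0.922, 0.0], [0.0, -0.0, -1.0]]
contact_force: [-0.9, 0.4, -0.5]
width: 0.0527
grasp_force: 0.0
```

Emit:
move_arm:
  increments:
    - [0.6,-0.732,-0.73,0.28,0.05]
    - [0.6,-0.732,-0.73,0.28,0.05]
    - [0.6,-0.732,-0.73,0.28,0.05]
    - [0.6,-0.732,-0.73,0.28,0.05]
    - [0.6,-0.732,-0.73,0.28,0.05]
    - [0.6,-0.732,-0.73,0.28,0.05]
    - [0.6,-0.732,-0.73,0.28,0.05]
    - [0.6,-0.732,-0.73,0.28,0.05]
    - [0.6,-0.732,-0.73,0.28,0.05]
    - [0.6,-0.732,-0.73,0.28,0.05]

```text
t: 1.9
tool_pos: [0.4427, -0.0551, 0.14]
tcp_rot: [[-0.915, 0.405, 0.0], [0.405, 0.915, 0.0], [0.0, 0.0, -1.0]]
contact_force: [-0.6, -1.0, 0.3]
width: 0.0525
grasp_force: 0.0
```

Run:
```python
from h import *
im,W=wristpts(); save(im,'w1')
print('desk',np.nanmedian(W[(np.hypot(W[...,0]-.45,W[...,1])<.02)][:,2]))
o,y=shell(im,W,'red',(.45,-.054,0)); shell(im,W,'blue',(.455,.056,0)); go(*o,.03,y); go(*o,.0025,y)
```

```text
desk 0.22793936038255652
red 1477 size 48.911643981933594 19.170738220214844 mm centre [ 0.4519 -0.0554] ORIGIN [ 0.4492 -0.0542] yaw -23.2 ztop 0.0218
blue 1397 size 49.74917984008789 19.225271224975586 mm centre [0.4561 0.0545] ORIGIN [0.4531 0.0542] yaw 4.5 ztop 0.0218
t 1.95 pos [ 0.4427 -0.0553  0.1401] yaw -23.86 w 0.0532 GO [-0.018  0.012  0.367 -0.023]
t 1.95 pos [ 0.4427 -0.0553  0.1401] yaw -23.86 w 0.0532 GO [-0.018  0.012  0.459 -0.023]
```

View pics/w1.png

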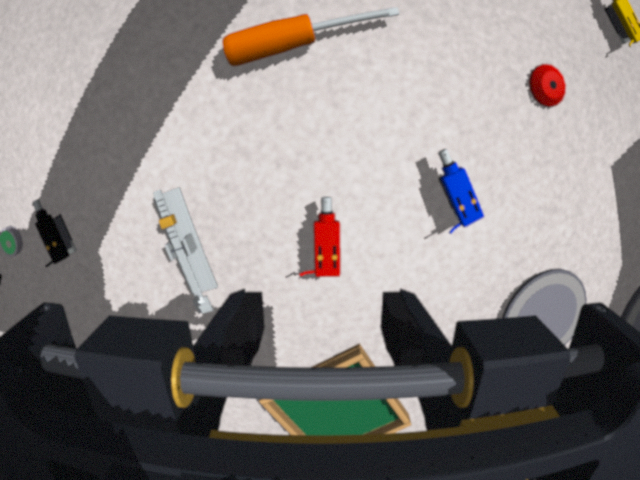

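The wrist view shows red at (327,250) between the fingers with clear space around it, blue at (462,195), and the gauge well to the left. Descending to grasp red.

Emit:
move_arm:
  increments:
    - [0.6,-0.023,0.012,0.12,-0.02]
    - [0.6,-0.023,0.012,0.24,-0.02]
    - [0.6,-0.023,0.012,0.33,-0.02]
    - [0.6,-0.023,0.012,0.38,-0.02]
    - [0.6,-0.023,0.012,0.42,-0.02]
    - [0.6,-0.023,0.012,0.445,-0.02]
    - [0.6,-0.023,0.012,0.458,-0.02]
    - [0.6,-0.023,0.012,0.458,-0.02]
    - [0.6,-0.023,0.012,0.458,-0.02]
    - [0,-0.023,0.012,0.458,-0.02]
    - [0,-0.023,0.012,0.458,-0.02]
    - [0,-0.023,0.012,0.458,-0.02]
    - [0,-0.023,0.012,0.458,-0.02]
    - [0,-0.023,0.012,0.458,-0.02]
    - [0,-0.023,0.012,0.458,-0.02]
    - [0,-0.023,0.012,0.458,-0.02]

```text
t: 3.55
tool_pos: [0.4507, -0.0565, 0.0024]
tcp_rot: [[-0.918, 0.397, 0.0], [0.397, 0.918, -0.0], [-0.0, -0.0, -1.0]]
contact_force: [-0.8, 0.7, 1.8]
width: 0.0196
grasp_force: 12.0
```

Emit:
move_arm:
  increments:
    - [0,0,0,-0.02,0]
    - [0,0,0,-0.06,0]
    - [0,0,0,-0.15,0]
    - [0,0,0,-0.28,0]
    - [0,0,0,-0.42,0]
    - [0,0,0,-0.56,0]
    - [0,0,0,-0.7,0]
    - [0,0,0,-0.7,0]
    - [0,0,0,-0.7,0]

```text
t: 4.45
tool_pos: [0.4505, -0.0564, 0.2128]
tcp_rot: [[-0.918, 0.397, 0.001], [0.397, 0.918, -0.001], [-0.001, 0.0, -1.0]]
contact_force: [-1.2, 0.7, -1.8]
width: 0.0194
grasp_force: 12.0
```

Run:
```python
from h import *
go(.531,.30,.213,0,1);go(.531,.358,.213,0,2)
```

```text
t 4.45 pos [ 0.4505 -0.0564  0.2128] yaw -23.42 w 0.0194 GO [ 2.260e-01  1.197e+00 -1.000e-03 -8.180e-01]
t 4.45 pos [ 0.4505 -0.0564  0.2128] yaw -23.42 w 0.0194 GO [ 0.151  0.687 -0.001 -0.409]
```

Emit:
move_arm:
  increments:
    - [0,0.05,0.2,0,-0.1]
    - [0,0.1,0.4,0,-0.2]
    - [0,0.151,0.6,0,-0.3]
    - [0,0.151,0.687,0,-0.409]
    - [0,0.151,0.687,0,-0.409]
    - [0,0.151,0.687,0,-0.409]
    - [0,0.151,0.687,0,-0.409]

```text
t: 5.15
tool_pos: [0.4905, 0.1498, 0.2113]
tcp_rot: [[-0.979, 0.204, -0.002], [0.204, 0.979, -0.001], [0.002, -0.001, -1.0]]
contact_force: [0.1, 0.1, -0.3]
width: 0.0198
grasp_force: 12.0
```

Run:
```python
from h import *
go(.525,.358,.213,0)
```

```text
t 5.15 pos [0.4905 0.1498 0.2113] yaw -11.75 w 0.0198 GO [ 0.029  0.703 -0.006 -0.41 ]
```

Emit:
move_arm:
  increments:
    - [0,0.01,0.2,0,-0.1]
    - [0,0.02,0.4,0,-0.2]
    - [0,0.029,0.6,0,-0.3]
    - [0,0.029,0.703,0,-0.41]
    - [0,0.029,0.703,0,-0.41]
    - [0,0.029,0.703,0,-0.41]
    - [0,0.029,0.703,0,-0.41]
    - [0,0.029,0.703,0,-0.41]

```text
t: 5.95
tool_pos: [0.5256, 0.3569, 0.2126]
tcp_rot: [[-1.0, 0.002, -0.0], [0.002, 1.0, -0.0], [0.0, -0.0, -1.0]]
contact_force: [0.2, 0.4, -0.7]
width: 0.0197
grasp_force: 12.0
```

Run:
```python
from h import *
im,W=wristpts(); save(im,'w2')
n=np.isfinite(W[...,2])
P=W[n&(abs(W[...,0]-.53)<.1)&(abs(W[...,1]-.358)<.1)]
R=P[(abs(P[:,2]-.1)<.004)]; print('rim',len(R),np.percentile(R[:,0],[0,2,98,100]),np.percentile(R[:,1],[0,2,98,100]))
F=P[abs(P[:,2]-.072)<.006]; print('foam',len(F),np.percentile(F,[1,50,99],axis=0).round(4))
go(.525,.358,.075,0)
```

```text
rim 2076 [0.47453267 0.47496529 0.58755034 0.59197144] [0.30214233 0.30287943 0.41249313 0.41333772]
foam 14708 [[0.4752 0.3055 0.0682]
 [0.5244 0.3586 0.071 ]
 [0.582  0.4099 0.076 ]]
t 6.0 pos [0.5256 0.3571 0.2127] yaw -0.1 w 0.0202 GO [ 0.002  0.003  0.459 -0.004]
```

View pics/w2.png

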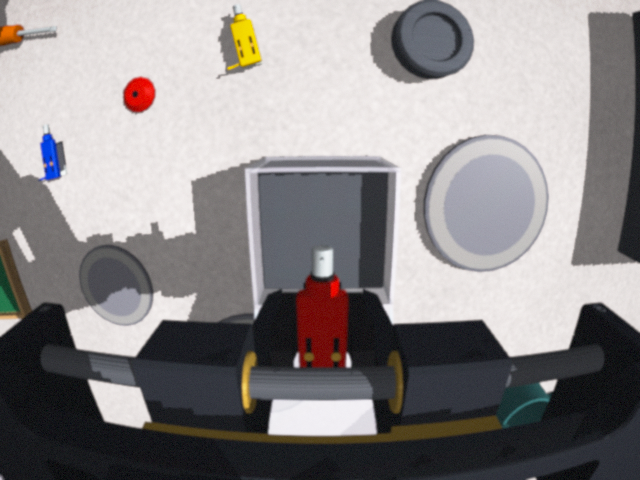

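Red sits squarely in the fingers, connector at (323,262), and the box interior is clear from (260,175) to (390,300). Lowering.

Emit:
move_arm:
  increments:
    - [0,0.0,0.003,0.1,0]
    - [0,0,0.003,0.2,0]
    - [0,0,0.003,0.3,0]
    - [0,0,0.003,0.38,0]
    - [0,0,0.003,0.42,0]
    - [0,0,0.003,0.44,0]
    - [0,0,0.003,0.45,0]
    - [0,0,0.003,0.454,0]
    - [0,0,0.003,0.457,0]
    - [0,0,0.003,0.46,0]
    - [0,0,0.003,0.46,0]
    - [0,0,0.003,0.46,0]

```text
t: 7.2
tool_pos: [0.5254, 0.3599, 0.0746]
tcp_rot: [[-1.0, -0.001, 0.0], [-0.001, 1.0, 0.0], [-0.0, 0.0, -1.0]]
contact_force: [-0.3, -0.1, -0.8]
width: 0.02
grasp_force: 12.0
```

Run:
```python
from h import *
s=observe();print(s['contact_force'],s['tool_pos'])
```

```text
[-0.28912007 -0.13557665 -0.79199682] [0.5253567  0.35990658 0.07458073]
```

Now feel down another 1 mm in tiny steps, then release.

Emit:
move_arm:
  increments:
    - [0,0,0,0.0015,0]
    - [0,0,0,0.003,0]
    - [0,0,0,0.003,0]
    - [0,0,0,0.003,0]

```text
t: 7.6
tool_pos: [0.5254, 0.3599, 0.0744]
tcp_rot: [[-1.0, -0.001, 0.001], [-0.001, 1.0, 0.0], [-0.001, 0.0, -1.0]]
contact_force: [-2.3, -0.4, 7.1]
width: 0.0197
grasp_force: 12.0
```

Contact is felt at 7 N, so I'll release and rise.

Emit:
move_arm:
  increments:
    - [0.25,0,0,0.0,0]
    - [0.3,0,0,0,0]
    - [0.4,0,0,0,0]
    - [0.45,0,0,0,0]
    - [0.45,0,0,0,0]
    - [0.45,0,0,-0.05,0]
    - [0.45,0,0,-0.15,0]
    - [0.45,0,0,-0.3,0]
    - [0.45,0,0,-0.45,0]
    - [0.45,0,0,-0.48,0]
    - [0.45,0,0,-0.48,0]

```text
t: 8.7
tool_pos: [0.5257, 0.36, 0.219]
tcp_rot: [[-1.0, -0.001, 0.003], [-0.001, 1.0, 0.001], [-0.003, 0.001, -1.0]]
contact_force: [0.6, 0.5, -0.3]
width: 0.0395
grasp_force: 0.0
```

Run:
```python
from h import *
im,W=wristpts()
shell(im,W,'red',(.525,.36,.072))
go(.3427,-.2835,.14,-8,3);
```

```text
red 1539 size 33.5 19.5 mm centre [0.5182 0.3602] ORIGIN [0.5152 0.3602] yaw 0.0 ztop 0.0939
t 8.75 pos [0.5251 0.3598 0.2169] yaw 0.04 w 0.0398 GO [ 0.203 -0.715  0.086  0.094]
```

Red is flat on the foam (top at 0.094 m; its front is hidden by the gripper). Heading to black.

Emit:
move_arm:
  increments:
    - [0.6,0.203,-0.715,0,0.08]
    - [0.6,0.203,-0.715,0,0.08]
    - [0.6,0.203,-0.715,0,0.08]
    - [0.6,0.203,-0.715,0,0.08]
    - [0.6,0.203,-0.715,0,0.08]
    - [0.6,0.203,-0.715,0,0.08]

```text
t: 9.35
tool_pos: [0.4633, 0.1432, 0.2159]
tcp_rot: [[-0.999, 0.043, -0.004], [0.043, 0.999, -0.0], [0.004, -0.001, -1.0]]
contact_force: [-0.1, 1.3, -0.8]
width: 0.0532
grasp_force: 0.0
```

Emit:
move_arm:
  increments:
    - [0.6,0.203,-0.715,0.1,0.08]
    - [0.6,0.203,-0.715,0.1,0.08]
    - [0.6,0.203,-0.715,0.1,0.08]
    - [0.6,0.203,-0.715,0.1,0.08]
    - [0.6,0.203,-0.715,0.1,0.08]
    - [0.6,0.203,-0.715,0.1,0.08]

```text
t: 9.95
tool_pos: [0.3948, -0.068, 0.1861]
tcp_rot: [[-0.997, 0.083, -0.003], [0.083, 0.997, 0.001], [0.003, 0.001, -1.0]]
contact_force: [0.4, 0.2, 0.5]
width: 0.0528
grasp_force: 0.0
```

Emit:
move_arm:
  increments:
    - [0.6,0.18,-0.715,0.15,0.08]
    - [0.6,0.18,-0.715,0.15,0.08]
    - [0.6,0.18,-0.715,0.15,0.08]
    - [0.6,0.18,-0.715,0.15,0.08]
    - [0.6,0.18,-0.715,0.15,0.08]
    - [0.6,0.18,-0.715,0.15,0.08]
    - [0.6,0.18,-0.715,0.15,0.08]
    - [0.6,0.18,-0.715,0.15,0.08]

```text
t: 10.75
tool_pos: [0.3253, -0.2746, 0.1423]
tcp_rot: [[-0.993, 0.117, -0.0], [0.117, 0.993, 0.001], [0.0, 0.001, -1.0]]
contact_force: [0.1, 0.8, 0.6]
width: 0.0526
grasp_force: 0.0
```

Run:
```python
from h import *
im,W=wristpts(); save(im,'w3')
o,y=shell(im,W,'black',(.3427,-.2835,0)); go(*o,.0025,y)
```

```text
black 1475 size 50.717132568359375 19.36296844482422 mm centre [ 0.3414 -0.2851] ORIGIN [ 0.3384 -0.2849] yaw -3.7 ztop 0.0219
t 10.8 pos [ 0.3252 -0.2747  0.1425] yaw -6.71 w 0.0529 GO [-0.048 -0.029  0.467 -0.105]
```

View pics/w3.png

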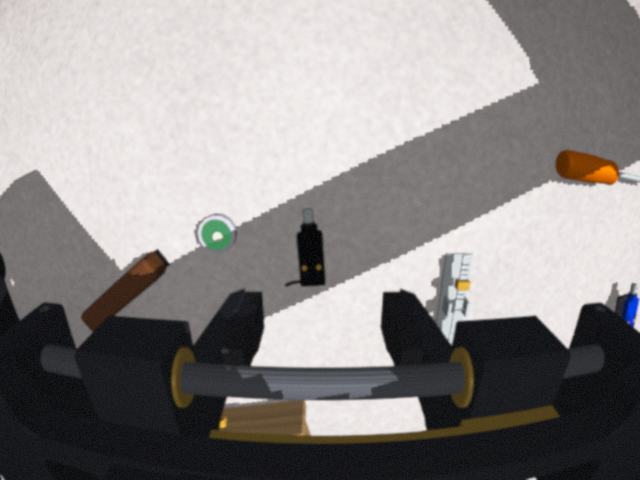

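Black is at (312,253) and the fingers are clear of the level at (216,233). Grasping.

Emit:
move_arm:
  increments:
    - [0.5,-0.054,-0.029,0.12,-0.105]
    - [0.5,-0.054,-0.029,0.24,-0.105]
    - [0.5,-0.054,-0.029,0.33,-0.105]
    - [0.5,-0.054,-0.029,0.38,-0.105]
    - [0.5,-0.054,-0.029,0.42,-0.105]
    - [0.5,-0.054,-0.029,0.45,-0.105]
    - [0.5,-0.054,-0.029,0.467,-0.105]
    - [0.5,-0.054,-0.029,0.467,-0.105]
    - [0.5,-0.054,-0.029,0.467,-0.105]
    - [0,-0.054,-0.029,0.467,-0.105]
    - [0,-0.054,-0.029,0.467,-0.105]
    - [0,-0.054,-0.029,0.467,-0.105]
    - [0,-0.054,-0.029,0.467,-0.105]
    - [0,-0.054,-0.029,0.467,-0.105]
    - [0,-0.054,-0.029,0.467,-0.105]
    - [0,-0.054,-0.029,0.467,-0.105]

```text
t: 12.4
tool_pos: [0.3396, -0.2868, 0.0025]
tcp_rot: [[-0.998, 0.067, 0.0], [0.067, 0.998, -0.0], [-0.0, -0.0, -1.0]]
contact_force: [-2.2, 0.6, 4.3]
width: 0.0198
grasp_force: 12.0
```

Emit:
move_arm:
  increments:
    - [0,0,0,-0.02,0]
    - [0,0,0,-0.06,0]
    - [0,0,0,-0.15,0]
    - [0,0,0,-0.28,0]
    - [0,0,0,-0.42,0]
    - [0,0,0,-0.56,0]
    - [0,0,0,-0.66,0]
    - [0,0,0,-0.66,0]
    - [0,0,0,-0.66,0]

```text
t: 13.3
tool_pos: [0.3394, -0.2865, 0.2003]
tcp_rot: [[-0.998, 0.067, 0.0], [0.067, 0.998, -0.0], [-0.0, -0.0, -1.0]]
contact_force: [-0.0, -0.1, -0.5]
width: 0.0197
grasp_force: 12.0
```

Run:
```python
from h import *
go(.50,-.37,.2,6)
```

```text
t 13.3 pos [ 0.3394 -0.2865  0.2003] yaw -3.82 w 0.0197 GO [-0.553 -0.242  0.001 -0.343]
```

Emit:
move_arm:
  increments:
    - [0,-0.15,-0.07,0,-0.1]
    - [0,-0.3,-0.14,0,-0.2]
    - [0,-0.45,-0.2,0,-0.34]
    - [0,-0.553,-0.242,0,-0.343]
    - [0,-0.553,-0.242,0,-0.343]
    - [0,-0.553,-0.242,0,-0.343]
    - [0,-0.553,-0.242,0,-0.343]

```text
t: 14.0
tool_pos: [0.4992, -0.3697, 0.1995]
tcp_rot: [[-0.995, -0.104, -0.002], [-0.104, 0.995, 0.002], [0.001, 0.002, -1.0]]
contact_force: [0.2, -0.8, -0.2]
width: 0.02
grasp_force: 12.0
```

Run:
```python
from h import *
im,W=wristpts(); save(im,'w4')
P=W[np.isfinite(W[...,2])]; P=P[(abs(P[:,0]-.56)<.14)&(abs(P[:,1]+.385)<.12)]
F=P[(abs(P[:,2]-.0575)<.005)&(P[:,0]<.56)]; print('front',len(F),cv2.minAreaRect(F[:,:2].astype(np.float32)))
F=P[(abs(P[:,2]-.013)<.004)]; print('floor',len(F),cv2.minAreaRect(F[:,:2].astype(np.float32)),np.median(F[:,2]))
F=P[(abs(P[:,2]-.041)<.004)]; print('rims',len(F),cv2.minAreaRect(F[:,:2].astype(np.float32)))
im2,d2=grab('top'); save(cv2.resize(im2[140:250,440:600],None,fx=5,fy=5),'dr')
```

```text
front 2392 ((0.5089600086212158, -0.3933311998844147), (0.010684333741664886, 0.16350236535072327), 5.368417739868164)
floor 7591 ((0.5564628839492798, -0.38925135135650635), (0.10672879964113235, 0.16169248521327972), 5.72196626663208) 0.012266525410996348
rims 1546 ((0.5648581385612488, -0.39281198382377625), (0.14238132536411285, 0.16123297810554504), 0.4328359067440033)
```

View pics/w4.png

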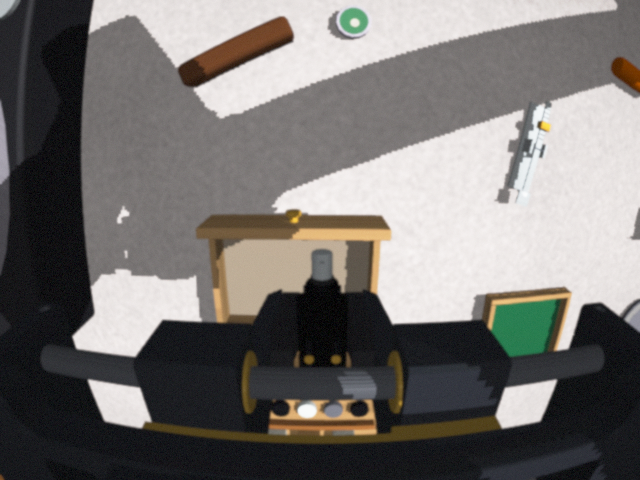

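The drawer is open and empty, with its front panel running from (200,228) to (388,232). Black is held squarely. The panel centre is (0.509,-0.393) at yaw 5.4°, which puts the compartment centre at about (0.5615,-0.388).

Run:
```python
from h import *
go(.563,-.388,.2,5.4);go(.563,-.388,.0157,5.4)
```

```text
t 14.1 pos [ 0.4993 -0.3699  0.2003] yaw 5.97 w 0.0197 GO [-0.205 -0.082  0.001  0.02 ]
t 14.1 pos [ 0.4993 -0.3699  0.2003] yaw 5.97 w 0.0197 GO [-0.205 -0.082  0.615  0.02 ]
```

Emit:
move_arm:
  increments:
    - [0,-0.1,-0.04,0,0.02]
    - [0,-0.205,-0.082,0,0.02]
    - [0,-0.205,-0.082,0.05,0.02]
    - [0,-0.205,-0.082,0.15,0.02]
    - [0,-0.205,-0.082,0.3,0.02]
    - [0,-0.205,-0.082,0.42,0.02]
    - [0,-0.205,-0.082,0.52,0.02]
    - [0,-0.205,-0.082,0.57,0.02]
    - [0,-0.205,-0.082,0.595,0.02]
    - [0,-0.205,-0.082,0.605,0.02]
    - [0,-0.205,-0.082,0.61,0.02]
    - [0,-0.205,-0.082,0.61,0.02]
    - [0,-0.205,-0.082,0.61,0.02]

```text
t: 15.4
tool_pos: [0.5642, -0.3886, 0.0184]
tcp_rot: [[-0.996, -0.095, 0.001], [-0.095, 0.996, -0.001], [-0.001, -0.001, -1.0]]
contact_force: [0.5, 0.3, -0.2]
width: 0.0198
grasp_force: 12.0
```

Emit:
move_arm:
  increments:
    - [0,0,0,0.0015,0]
    - [0,0,0,0.003,0]
    - [0,0,0,0.0045,0]
    - [0,0,0,0.0045,0]
    - [0,0,0,0.0045,0]

```text
t: 15.9
tool_pos: [0.5639, -0.3883, 0.016]
tcp_rot: [[-0.996, -0.095, -0.0], [-0.095, 0.996, 0.0], [0.0, 0.0, -1.0]]
contact_force: [-0.2, -1.0, -0.4]
width: 0.02
grasp_force: 12.0
```

Emit:
move_arm:
  increments:
    - [0,0,0,0.0015,0]
    - [0,0,0,0.003,0]
    - [0,0,0,0.003,0]
    - [0,0,0,0.003,0]

```text
t: 16.3
tool_pos: [0.564, -0.3883, 0.0156]
tcp_rot: [[-0.996, -0.095, 0.0], [-0.095, 0.996, -0.0], [-0.0, -0.0, -1.0]]
contact_force: [-1.3, 1.1, 4.6]
width: 0.0197
grasp_force: 12.0
```

Contact felt. Release, rise, and move off toward blue.

Emit:
move_arm:
  increments:
    - [0.25,0,0,0.0,0]
    - [0.3,0,0,0,0]
    - [0.4,0,0,0,0]
    - [0.45,0,0,0,0]
    - [0.45,0,0,0,0]
    - [0.45,0,0,-0.05,0]
    - [0.45,0,0,-0.15,0]
    - [0.45,0,0,-0.3,0]
    - [0.45,0,0,-0.45,0]
    - [0.45,0,0,-0.48,0]
    - [0.45,0,0,-0.48,0]

```text
t: 17.4
tool_pos: [0.5644, -0.3886, 0.1619]
tcp_rot: [[-0.996, -0.095, 0.003], [-0.095, 0.996, -0.003], [-0.003, -0.004, -1.0]]
contact_force: [-0.2, 0.5, -0.0]
width: 0.0395
grasp_force: 0.0
```

Run:
```python
from h import *
go(.445,.054,.14,4.5,2);
```

```text
t 17.4 pos [ 0.5644 -0.3886  0.1619] yaw 5.43 w 0.0395 GO [0.128 0.753 0.033 0.016]
```

Emit:
move_arm:
  increments:
    - [0.6,0.128,0.753,0,0]
    - [0.6,0.128,0.753,0,0]
    - [0.6,0.128,0.753,0,0]
    - [0.6,0.128,0.753,0,0]
    - [0.6,0.128,0.753,0,0]
    - [0.6,0.128,0.753,0,0]

```text
t: 18.0
tool_pos: [0.5027, -0.1634, 0.1581]
tcp_rot: [[-0.995, -0.098, -0.003], [-0.098, 0.995, 0.002], [0.003, 0.003, -1.0]]
contact_force: [0.9, -0.7, 0.4]
width: 0.0531
grasp_force: 0.0
```

Emit:
move_arm:
  increments:
    - [0.6,0.128,0.753,0.05,0]
    - [0.6,0.128,0.753,0.05,0]
    - [0.6,0.128,0.753,0.05,0]
    - [0.6,0.128,0.753,0.05,0]
    - [0.6,0.128,0.753,0.05,0]
    - [0.6,0.128,0.753,0.05,0]
    - [0.6,0.128,0.753,0.05,0]
    - [0.6,0.128,0.753,0.05,0]

```text
t: 18.8
tool_pos: [0.4453, 0.0531, 0.1437]
tcp_rot: [[-0.996, -0.093, -0.0], [-0.093, 0.996, -0.0], [0.0, -0.0, -1.0]]
contact_force: [-0.1, 0.1, 0.7]
width: 0.0528
grasp_force: 0.0
```

Run:
```python
from h import *
im,W=wristpts()
o,y=shell(im,W,'blue',(.4531,.0542,0)); 
o=o+.0025*np.array([np.cos(np.radians(y)),np.sin(np.radians(y))]); go(*o,.0025,y)
im,d=grab('top'); save(cv2.resize(im[150:300,120:600],None,fx=1.65,fy=1.65,interpolation=cv2.INTER_CUBIC),'t2'); Wt=world('top',d)
P=Wt[150:235,475:590].reshape(-1,3); q=P[(abs(P[:,0]-.5635)<.03)&(abs(P[:,1]+.388)<.04)&(P[:,2]>.027)];print('black',len(q),q.mean(0),q[:,2].max())
```

```text
blue 1426 size 49.34122848510742 19.680349349975586 mm centre [0.4561 0.0553] ORIGIN [0.4531 0.0551] yaw 3.6 ztop 0.0219
t 18.85 pos [0.4453 0.053  0.1438] yaw 5.33 w 0.0528 GO [-0.035  0.004  0.471  0.061]
black 256 [ 0.56641748 -0.38578661  0.03406199] 0.039723890149427454
```

View pics/t2.png

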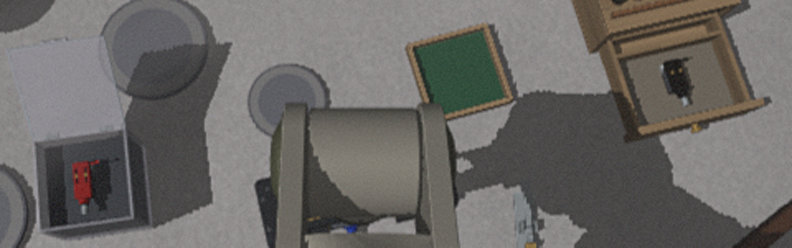

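Red lies upright in the box at (83,182) of the crop and black upright in the front compartment at (678,80). Grasping blue.

Emit:
move_arm:
  increments:
    - [0.6,-0.035,0.004,0.12,0.06]
    - [0.6,-0.035,0.004,0.24,0.06]
    - [0.6,-0.035,0.004,0.33,0.06]
    - [0.6,-0.035,0.004,0.38,0.06]
    - [0.6,-0.035,0.004,0.42,0.06]
    - [0.6,-0.035,0.004,0.455,0.06]
    - [0.6,-0.035,0.004,0.471,0.06]
    - [0.6,-0.035,0.004,0.471,0.06]
    - [0.6,-0.035,0.004,0.471,0.06]
    - [0,-0.035,0.004,0.471,0.06]
    - [0,-0.035,0.004,0.471,0.06]
    - [0,-0.035,0.004,0.471,0.06]
    - [0,-0.035,0.004,0.471,0.06]
    - [0,-0.035,0.004,0.471,0.06]
    - [0,-0.035,0.004,0.471,0.06]
    - [0,-0.035,0.004,0.471,0.06]

```text
t: 20.5
tool_pos: [0.4551, 0.0564, 0.0029]
tcp_rot: [[-0.998, -0.065, 0.0], [-0.065, 0.998, -0.0], [-0.0, -0.0, -1.0]]
contact_force: [-1.1, 0.6, 2.1]
width: 0.0196
grasp_force: 12.0
```

Emit:
move_arm:
  increments:
    - [0,0,0,-0.02,0]
    - [0,0,0,-0.06,0]
    - [0,0,0,-0.15,0]
    - [0,0,0,-0.28,0]
    - [0,0,0,-0.3,0]
    - [0,0,0,-0.3,0]

```text
t: 21.1
tool_pos: [0.4554, 0.0564, 0.0937]
tcp_rot: [[-0.998, -0.065, 0.002], [-0.065, 0.998, -0.0], [-0.002, -0.001, -1.0]]
contact_force: [-0.7, 0.3, -1.1]
width: 0.0201
grasp_force: 12.0
```

Run:
```python
from h import *
go(.621,-.116,.1,7.6);go(.621,-.116,.0095,7.6)
```

```text
t 21.1 pos [0.4554 0.0564 0.0937] yaw 3.72 w 0.0201 GO [-0.514 -0.609 -0.019 -0.136]
t 21.1 pos [0.4554 0.0564 0.0937] yaw 3.72 w 0.0201 GO [-0.513 -0.609  0.282 -0.136]
```

Emit:
move_arm:
  increments:
    - [0,-0.1,-0.12,0,-0.05]
    - [0,-0.2,-0.24,0,-0.1]
    - [0,-0.3,-0.36,0,-0.136]
    - [0,-0.41,-0.49,0,-0.136]
    - [0,-0.514,-0.609,0,-0.136]
    - [0,-0.514,-0.609,0,-0.136]
    - [0,-0.514,-0.609,0.05,-0.136]
    - [0,-0.514,-0.609,0.14,-0.136]
    - [0,-0.514,-0.609,0.21,-0.136]
    - [0,-0.514,-0.609,0.25,-0.136]
    - [0,-0.514,-0.609,0.265,-0.136]
    - [0,-0.514,-0.609,0.272,-0.136]
    - [0,-0.514,-0.609,0.276,-0.136]
    - [0,-0.514,-0.609,0.276,-0.136]
    - [0,-0.514,-0.609,0.276,-0.136]

```text
t: 22.6
tool_pos: [0.621, -0.116, 0.0107]
tcp_rot: [[-0.991, -0.132, 0.001], [-0.132, 0.991, -0.0], [-0.001, -0.001, -1.0]]
contact_force: [0.2, -0.3, -0.0]
width: 0.0195
grasp_force: 12.0
```

Emit:
move_arm:
  increments:
    - [0,0,0,0.0015,0]
    - [0,0,0,0.003,0]
    - [0,0,0,0.003,0]
    - [0,0,0,0.003,0]

```text
t: 23.0
tool_pos: [0.6208, -0.116, 0.0091]
tcp_rot: [[-0.991, -0.132, 0.0], [-0.132, 0.991, -0.0], [-0.0, -0.0, -1.0]]
contact_force: [-0.1, -0.1, -0.6]
width: 0.02
grasp_force: 12.0
```

Emit:
move_arm:
  increments:
    - [0,0,0,0.0015,0]
    - [0,0,0,0.003,0]
    - [0,0,0,0.003,0]
    - [0,0,0,0.003,0]

```text
t: 23.4
tool_pos: [0.6208, -0.116, 0.0089]
tcp_rot: [[-0.991, -0.132, 0.0], [-0.132, 0.991, -0.0], [-0.0, -0.0, -1.0]]
contact_force: [-2.6, -0.2, 6.0]
width: 0.0199
grasp_force: 12.0
```

Emit:
move_arm:
  increments:
    - [0.25,0,0,0.0,0]
    - [0.3,0,0,0,0]
    - [0.4,0,0,0,0]
    - [0.45,0,0,0,0]
    - [0.45,0,0,0,0]
    - [0.45,0,0,-0.05,0]
    - [0.45,0,0,-0.15,0]
    - [0.45,0,0,-0.3,0]
    - [0.45,0,0,-0.45,0]
    - [0.45,0,0,-0.48,0]
    - [0.45,0,0,-0.48,0]

```text
t: 24.5
tool_pos: [0.6213, -0.1161, 0.1538]
tcp_rot: [[-0.991, -0.132, 0.003], [-0.132, 0.991, -0.001], [-0.003, -0.002, -1.0]]
contact_force: [0.5, -0.0, -0.4]
width: 0.0398
grasp_force: 0.0
```

Run:
```python
from h import *
go(.35,.286,.14,14,2);
```

```text
t 24.5 pos [ 0.6213 -0.1161  0.1538] yaw 7.61 w 0.0398 GO [ 0.359  0.724  0.021 -0.112]
```

Emit:
move_arm:
  increments:
    - [0.6,0.36,0.724,0,-0.11]
    - [0.6,0.36,0.724,0,-0.11]
    - [0.6,0.36,0.724,0,-0.11]
    - [0.6,0.36,0.724,0,-0.11]
    - [0.6,0.36,0.724,0,-0.11]
    - [0.6,0.36,0.724,0,-0.11]
    - [0.6,0.36,0.724,0,-0.11]

```text
t: 25.2
tool_pos: [0.4844, 0.0855, 0.151]
tcp_rot: [[-0.982, -0.188, -0.002], [-0.188, 0.982, -0.0], [0.002, 0.0, -1.0]]
contact_force: [-0.1, -0.5, -0.5]
width: 0.053
grasp_force: 0.0
```

Emit:
move_arm:
  increments:
    - [0.6,0.41,0.684,0.04,-0.11]
    - [0.6,0.41,0.684,0.04,-0.11]
    - [0.6,0.41,0.684,0.04,-0.11]
    - [0.6,0.41,0.684,0.04,-0.11]
    - [0.6,0.41,0.684,0.04,-0.11]
    - [0.6,0.41,0.684,0.04,-0.11]
    - [0.6,0.41,0.684,0.04,-0.11]
    - [0.6,0.41,0.684,0.04,-0.11]
    - [0.6,0.41,0.684,0.04,-0.11]

```text
t: 26.1
tool_pos: [0.327, 0.2628, 0.14]
tcp_rot: [[-0.971, -0.238, -0.0], [-0.238, 0.971, -0.0], [0.0, -0.0, -1.0]]
contact_force: [0.3, -0.0, 0.9]
width: 0.0531
grasp_force: 0.0
```

Run:
```python
from h import *
im,W=wristpts(); save(im,'w5')
o,y=shell(im,W,'yellow',(.3627,.2864,0)); 
o=o+.0025*np.array([np.cos(np.radians(y)),np.sin(np.radians(y))]); go(*o,.0025,y)
im,d=grab('top'); Wt=world('top',d)
P=Wt[160:235,360:440].reshape(-1,3); q=P[(abs(P[:,0]-.621)<.035)&(abs(P[:,1]+.116)<.035)&(P[:,2]>.02)];print('blue',len(q),q.mean(0),q[:,2].max())
P=Wt[180:245,262:330].reshape(-1,3); P=P[(P[:,2]>.0045)&(P[:,2]<.012)&(np.hypot(P[:,0]-.614,P[:,1]-.111)<.06)].astype(np.float32)
print('coaster',len(P),(P.max(0)+P.min(0))/2,np.ptp(P,0),P.mean(0),cv2.minAreaRect(P[:,:2]))
```

```text
yellow 1424 size 49.35599899291992 20.009185791015625 mm centre [0.3625 0.2868] ORIGIN [0.3596 0.2861] yaw 14.0 ztop 0.0218
t 26.15 pos [0.3269 0.2629 0.14  ] yaw 13.78 w 0.053 GO [-0.133  0.049  0.458 -0.009]
blue 238 [ 0.62182809 -0.11449048  0.02755706] 0.03372387352302508Traceback (most recent call last):
  File "<stdin>", line 8, in <module>
cv2.error: OpenCV(4.12.0) /io/opencv/modules/imgproc/src/convhull.cpp:143: error: (-215:Assertion failed) total >= 0 && (depth == CV_32F || depth == CV_32S) in function 'convexHull'
```

View pics/w5.png

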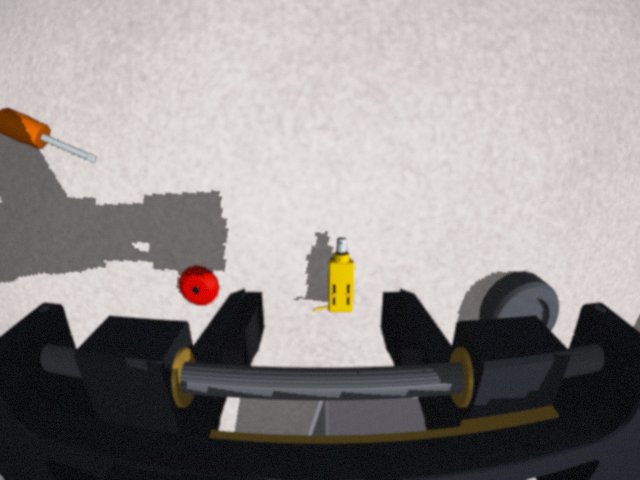

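Yellow is at (341,282) in the wrist view, with the adapter at (199,285) and the ring at (520,305) both clear of the fingers. Blue measured flat in the tray. Grasping yellow.

Emit:
move_arm:
  increments:
    - [0.6,-0.133,0.049,0.1,-0.01]
    - [0.6,-0.133,0.049,0.22,-0.01]
    - [0.6,-0.133,0.049,0.32,-0.01]
    - [0.6,-0.133,0.049,0.38,-0.01]
    - [0.6,-0.133,0.049,0.42,-0.01]
    - [0.6,-0.133,0.049,0.445,-0.01]
    - [0.6,-0.133,0.049,0.458,-0.01]
    - [0.6,-0.133,0.049,0.458,-0.01]
    - [0.6,-0.133,0.049,0.458,-0.01]
    - [0,-0.133,0.049,0.458,-0.01]
    - [0,-0.133,0.049,0.458,-0.01]
    - [0,-0.133,0.049,0.458,-0.01]
    - [0,-0.133,0.049,0.458,-0.01]
    - [0,-0.133,0.049,0.458,-0.01]
    - [0,-0.133,0.049,0.458,-0.01]
    - [0,-0.133,0.049,0.458,-0.01]

```text
t: 27.8
tool_pos: [0.3611, 0.2876, 0.0029]
tcp_rot: [[-0.969, -0.245, 0.0], [-0.245, 0.969, 0.0], [-0.0, 0.0, -1.0]]
contact_force: [-0.8, -0.4, 3.2]
width: 0.0199
grasp_force: 12.0
```

Emit:
move_arm:
  increments:
    - [0,0,0,-0.02,0]
    - [0,0,0,-0.06,0]
    - [0,0,0,-0.15,0]
    - [0,0,0,-0.28,0]
    - [0,0,0,-0.4,0]
    - [0,0,0,-0.46,0]
    - [0,0,0,-0.46,0]
    - [0,0,0,-0.46,0]

```text
t: 28.6
tool_pos: [0.3607, 0.2874, 0.1403]
tcp_rot: [[-0.969, -0.245, -0.0], [-0.245, 0.969, -0.0], [0.001, -0.0, -1.0]]
contact_force: [0.4, -0.5, -1.7]
width: 0.0195
grasp_force: 12.0
```

Run:
```python
from h import *
go(.48,.112,.14,14)
im,d=grab('top'); Wt=world('top',d); P=Wt[180:245,262:330].reshape(-1,3)
P=P[(P[:,2]>.0045)&(P[:,2]<.012)&(np.hypot(P[:,0]-.614,P[:,1]-.111)<.06)]
print('coaster',len(P), P.mean(0) if len(P) else'', (P.max(0)+P.min(0))/2 if len(P) else '')
z=np.load('top.npz')
```

```text
t 28.6 pos [0.3607 0.2874 0.1403] yaw 14.19 w 0.0195 GO [-0.242 -0.664  0.001  0.007]
coaster 1662 [0.61635943 0.11281438 0.00778666] [0.6186446  0.11268714 0.0081967 ]
```

The coaster centre is (0.616, 0.1127) with its top at 7.8 mm, which matches the spec. Moving over it.

Emit:
move_arm:
  increments:
    - [0,-0.08,-0.22,0,0]
    - [0,-0.16,-0.42,0,0]
    - [0,-0.242,-0.6,0,0]
    - [0,-0.242,-0.664,0,0]
    - [0,-0.242,-0.664,0,0]
    - [0,-0.242,-0.664,0,0]

```text
t: 29.25
tool_pos: [0.4804, 0.111, 0.1394]
tcp_rot: [[-0.97, -0.242, -0.003], [-0.242, 0.97, 0.0], [0.003, 0.001, -1.0]]
contact_force: [0.9, 0.3, -0.1]
width: 0.0195
grasp_force: 12.0
```

Run:
```python
from h import *
go(.616,.1127,.0103,14)
```

```text
t 29.25 pos [0.4804 0.111  0.1394] yaw 14.02 w 0.0195 GO [-0.441 -0.104  0.429  0.001]
```

Emit:
move_arm:
  increments:
    - [0,-0.12,-0.03,0,0]
    - [0,-0.25,-0.06,0,0]
    - [0,-0.38,-0.09,0,0]
    - [0,-0.441,-0.104,0,0]
    - [0,-0.441,-0.104,0.1,0]
    - [0,-0.441,-0.104,0.22,0]
    - [0,-0.441,-0.104,0.32,0]
    - [0,-0.441,-0.104,0.38,0]
    - [0,-0.441,-0.104,0.405,0]
    - [0,-0.441,-0.104,0.415,0]
    - [0,-0.441,-0.104,0.42,0]
    - [0,-0.441,-0.104,0.422,0]
    - [0,-0.441,-0.104,0.422,0]

```text
t: 30.55
tool_pos: [0.6165, 0.1146, 0.015]
tcp_rot: [[-0.969, -0.245, 0.001], [-0.245, 0.969, 0.0], [-0.001, -0.0, -1.0]]
contact_force: [0.0, 0.4, 0.3]
width: 0.0199
grasp_force: 12.0
```

Run:
```python
from h import *
go(.616,.1127,.0107,14)
```

```text
t 30.55 pos [0.6165 0.1146 0.015 ] yaw 14.19 w 0.0199 GO [ 0.003 -0.006  0.014  0.007]
```

Emit:
move_arm:
  increments:
    - [0,0.003,-0.006,0.003,0]
    - [0,0.003,-0.006,0.006,0]
    - [0,0.003,-0.006,0.009,0]
    - [0,0.003,-0.006,0.011,0]
    - [0,0.003,-0.006,0.012,0]
    - [0,0.003,-0.006,0.0125,0]
    - [0,0.003,-0.006,0.0125,0]

```text
t: 31.25
tool_pos: [0.6158, 0.1124, 0.0109]
tcp_rot: [[-0.969, -0.245, 0.0], [-0.245, 0.969, -0.0], [-0.0, -0.0, -1.0]]
contact_force: [-2.3, -0.2, 5.6]
width: 0.0201
grasp_force: 12.0
```

Emit:
move_arm:
  increments:
    - [0,0,0,0.0015,0]
    - [0,0,0,0.0015,0]
    - [0,0,0,0.0015,0]

```text
t: 31.55
tool_pos: [0.6158, 0.1124, 0.0109]
tcp_rot: [[-0.969, -0.245, 0.0], [-0.245, 0.969, -0.0], [-0.0, -0.0, -1.0]]
contact_force: [-3.0, -0.6, 8.0]
width: 0.0197
grasp_force: 12.0
```

Down. Release, rise, and back off toward the start side for a final top view.

Emit:
move_arm:
  increments:
    - [0.25,0,0,-0.002,0]
    - [0.3,0,0,-0.002,0]
    - [0.4,0,0,-0.002,0]
    - [0.45,0,0,-0.002,0]
    - [0.45,0,0,-0.002,0]
    - [0.45,0,0,-0.05,0]
    - [0.45,0,0,-0.15,0]
    - [0.45,0,0,-0.3,0]
    - [0.45,0,0,-0.45,0]
    - [0.45,0,0,-0.6,0]
    - [0.45,0,0,-0.6,0]

```text
t: 32.65
tool_pos: [0.6178, 0.1126, 0.1979]
tcp_rot: [[-0.969, -0.245, 0.013], [-0.245, 0.969, -0.0], [-0.013, -0.003, -1.0]]
contact_force: [-0.1, 0.2, -0.7]
width: 0.0397
grasp_force: 0.0
```

Emit:
move_arm:
  increments:
    - [0.45,0.85,0.5,0,0]
    - [0.45,0.85,0.5,0,0]
    - [0.45,0.85,0.5,0,0]
    - [0.45,0.85,0.5,0,0]
    - [0.45,0.85,0.5,0,0]
    - [0.45,0.85,0.5,0,0]
    - [0.45,0.85,0.5,0,0]
    - [0.45,0.85,0.5,0,0]
    - [0.45,0.85,0.5,0,0]

```text
t: 33.55
tool_pos: [0.3328, 0.1953, 0.1903]
tcp_rot: [[-0.97, -0.245, 0.001], [-0.245, 0.97, 0.0], [-0.001, -0.0, -1.0]]
contact_force: [0.5, -0.3, -0.9]
width: 0.0394
grasp_force: 0.0
```

Run:
```python
from h import *
im,d=grab('top'); W=world('top',d); save(cv2.resize(im[150:330,130:600],None,fx=1.7,fy=1.7,interpolation=cv2.INTER_CUBIC),'t3')
shell(im,W,'yellow',(.616,.1127,.008))
P=W[180:245,262:330].reshape(-1,3); P=P[(P[:,2]>.005)&(np.hypot(P[:,0]-.614,P[:,1]-.111)<.07)]
print('coaster',P.min(0),P.max(0),(P.max(0)+P.min(0))/2)
```

```text
yellow 173 size 24.474767684936523 16.27789306640625 mm centre [0.6092 0.112 ] ORIGIN [0.6062 0.1125] yaw -10.0 ztop 0.0304
coaster [0.56504897 0.06114241 0.00501513] [0.66854069 0.164087   0.0348088 ] [0.61679483 0.1126147  0.01991197]
```

View pics/t3.png

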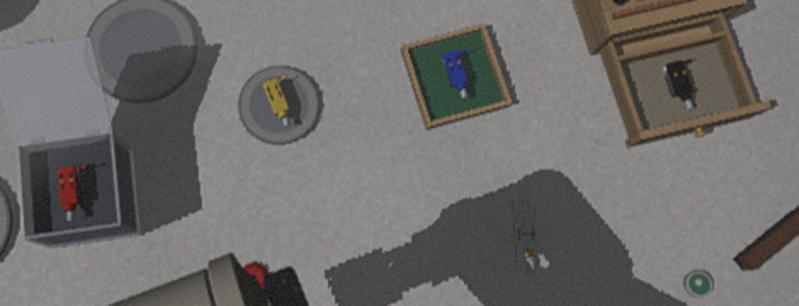

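The final view shows red in the box (68,187), yellow centred on the coaster (277,97), blue in the tray (457,68) and black in the front compartment (680,80), all upright. The gauge (525,230) and adapter (255,272) are where they were. Handing in.

```bash
python3 -c "from rig import job_done; print(job_done())"
```

```text
the job is handed in; nothing more can be done
None
```

All four headshells were put away upright in the order you asked: red in the acrylic box, black in the drawer's front compartment, blue in the felt tray and yellow on the middle of the coaster, with the gauge and adapter left alone and the job handed in at about 34 s.

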